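# Unlatch the display case and pack its flat bottle

## Task

Turn the wing knob of the small display case a quarter turn clockwise to free its lid, then swing the lid fully open and leave it open. Lift the flat bottle out by its two ends, lay it down flat on the bare bench top and let go, then take it again by its sides and lay it gently, without dropping it, label up on the padding of the empty bay of the card tray, about the middle of the bay and with its cap pointing the same way as its neighbours' caps. Leave everything else where it is.

Things in the scene. Friction and masses are not known exactly. Their poses are not given: they have to be found in the camera images.
- knob_grip (a point): Black wing knob on the case's lid, near its front edge, 145 mm from the hinge line. The upright wing is 40 mm long, 12 mm thick, 32 mm tall; its foot is 8 mm above the lid. The point lies on the turning axis, 19 mm above the lid, 21 mm below the wing's top. It turns with the knob: z is the turning axis (out of the lid), y runs along the wing, x across its thickness.
- latch (a joint): Turn of the knob in rad: 0 latched (wing along the lid's front edge), growing clockwise seen from above to 1.57 at its stop (wing points to the hinge). It starts at 0 to 0.2; beyond 1.2 the cam tongue under the lid is clear and the lid is free. It stays where it is left; turning takes about 0.08 N m.
- hinge_mid (a point): Middle of the lid's hinge line, on the far top edge of the grey metal display case, fixed. x points from the case's front to the hinge side, y along the hinge, z up. The case is 180 mm (x) by 210 mm (y), 50 mm tall, open-topped, walls 5 mm, floor 4 mm, fixed to the bench; its centre on the bench is at -90 mm in x, -50 mm in z from here. A 10 mm keeper lip lines its front wall inside.
- lid_edge (a point): Middle of the lid's front (free) edge, half-way through its 8 mm thickness, 180 mm from the hinge line; moves with the lid. The lid is 180 by 210 mm, a metal frame with a clear pane, and lies on the case (its top 59 mm above the bench when shut).
- lid (a joint): Opening angle of the lid in rad: 0 shut, 1.57 upright, 1.75 at its stop leaning back, away from the front. Its front edge rises. The stiff hinge holds it at any angle; moving it takes up to about 5 N at the front edge (push the edge up as well as back along its arc, or it jams). Open means 1.2 or more; near upright or beyond gives the hand room.
- bottle_mid (a point): Centre of the flat dark glass bottle (110 g) lying in the case: 60 mm long along its y (cap at +y), 36 mm wide along x, 24 mm thick along z, label on top. The glass is the 42 mm at -y, the round metal cap the 18 mm at +y, 22 mm in diameter, on the bottle's axis. Two fixed rails 50 mm long, 26 mm high, 6 mm thick stand 2 mm off along its sides; its ends are free for fingers.
- bottle_cap (a point): Centre of the end face of that bottle's cap, 30 mm from the bottle's centre along its +y. The bottle starts on the case's 4 mm floor, 90 mm in front of the hinge line, within 15 mm of its middle, cap towards the hinge's +y.
- bay_floor (a point): Centre of the top of the pale padding (100 x 62 x 2 mm) in the card tray's empty bay, 5 mm above the bench. z up, x along the bay, y across it, to where the caps point. The bay is 68 mm wide (y) between card walls 40 mm high, 4 mm thick: no room for fingers at the bottle's ends. Along x it is 142 mm, end walls 14 mm high. The fixed tray (150 x 220 mm) has three bays along y, 72 mm apart.
- mate_a_mid (a point): Centre of a like bottle already packed in a tray bay (same axes as the bottle). Leave it.
- mate_b_mid (a point): Centre of the other like bottle already packed in a tray bay. Leave it.
- tin_mid (a point): Centre of a small round metal tin, 34 mm in diameter and 22 mm tall, inside the case near the front +y corner. Leave it.
- tape_mid (a point): Centre of a roll of brown packing tape standing on its side face, 92 mm in diameter, 48 mm tall, on the bench between and beyond case and tray. Leave it.
- stock_a_mid (a point): Upright dark bottle, 38 mm in diameter, 115 mm tall, far on the bench; the point is 55 mm up. Leave it.
- stock_b_mid (a point): Another such upright bottle. Leave it.
- cutter_mid (a point): Centre of a grey cutter handle, 130 x 22 x 14 mm, lying on the bench near the robot. Leave it. The bench top between case and tray, 0.40 to 0.50 m in front of the robot (z = 0), is bare.
Not all that is in view belongs to the job. Of the things like the part that bears bay_floor, leave any that is yellow; of the rest the smaller one is meant.

How it is judged:
On the way, in this order (a step that is already met when the one before it is completed fails the run):
1. the latch is turned clear while the lid is still shut (value of joint latch above 1.2 rad and value of joint lid below 0.15 rad), for 0.1 s.
2. the lid is open (1.2 rad or more) (value of joint lid above 1.2 rad), for 0.2 s.
3. the bottle lies flat, label up, on the bench top, let go (contact force between bottle and table above 0.2 N and contact force between bottle and the fingers below 0.05 N and height (world z) of bottle_mid below 0.018 m and angle between bottle_mid's own z axis and vertical below 0.15 rad), for 0.1 s.
At the end, for the whole second after the job is handed in: The bottle lies still, released and label up on the empty bay's padding: centre within 30 mm along and 9 mm across the bay, 6 mm in height, tilt under 0.15 rad, cap the way the neighbours' caps point; the lid is still open by 1.2 rad or more (x of bottle_mid in the frame of bay_floor between -0.03 and 0.03 m and y of bottle_mid in the frame of bay_floor between -0.009 and 0.009 m and z of bottle_mid in the frame of bay_floor between 0.006 and 0.018 m and y of bottle_cap in the frame of bay_floor above 0.02 m and angle between bottle_mid's own z axis and vertical below 0.15 rad and linear speed of bottle below 0.02 m/s and value of joint lid above 1.2 rad and contact force between bottle and the fingers below 0.05 N); the robot touches nothing.
It fails at once if another thing (packed bottle, tin, tape, upright bottle, cutter) is moved more than 25 mm (distance of any of mate_a_mid, mate_b_mid, tin_mid, tape_mid, stock_a_mid, stock_b_mid, cutter_mid from where it was at the start of the episode above 0.025 m).
It fails at once if the bottle falls into the bay (faster than 0.5 m/s within 50 mm above the padding) (horizontal distance between bottle_mid and bay_floor below 0.03 m and z of bottle_mid in the frame of bay_floor below 0.05 m and linear speed of bottle above 0.5 m/s).
It also fails if it takes over 72 s, if anything falls off the work surface, if the arm or the gripper's body presses on something with over 40 N, if the wrist force passes 120 N, or if a joint passes its speed limit or range.

## Robot

A 7-joint arm with a two-finger parallel gripper is mounted at the origin on the work surface. World frame = base frame: x ahead of the robot, y to its left, z up, the work surface at z = 0. Lengths are in m, angles in rad, forces in N, time in s.
With the tool pointing down it reaches from about 0.425 to 0.95 m from the base axis. Payload 4.7 kg.
Tool frame: the origin (TCP) lies on the centre line of the jaws, within the pads' length; the fingertips stand 19 mm ahead of it and the grasp point (between the pads) is the TCP (arm.tcp_to_tips is the distance from the TCP to the fingertips, in m); x points along the fingers, y is the direction in which the jaws open and shut, and the axes are right-handed (so a half turn about x gives the same grasp; the last joint's range is limited). The gripper opens to 87 mm and grips with 3 to 60 N. Pads are 19 mm wide; open, the fingers measure 117 mm over their backs; the gripper's body (75 mm by 190 mm) begins 51 mm behind the grasp point.
Start: joints at [1.19, 0.469, -0.049, 1.532, 0.024, 1.141, -0.082], TCP at [0.233, -0.634, 0.242] pointing down, gripper open.
Joint ranges: [-2.59, 2.59], [-0.33, 1.99], [-1.39, 1.29], [0.1, 2.45], [-1.04, 4.18], [0.21, 1.99], [-2.66, 2.66]. Speed limits (rad/s): [2.57, 2.57, 3.14, 3.14, 3.14, 3.14, 3.14].

## Interface

Orientations are given as a rotation vector (axis times angle).
In Python, from station import arm gives the robot as it stands. Calls block until the motion is done:
- arm.move_to(position, orientation): joint-space move of the TCP to a pose.
- arm.movel(position, speed=0.15, rotation=None, stop_force=None): straight line of the TCP; rotation=None keeps the orientation; speed is the mean speed in m/s. With stop_force (N) it stops when the force on the tool has changed by that much, and returns True; else False.
- arm.move_j(angles): joint-space move.
- arm.gripper_to(opening, force=None): finger opening in m; force is the grip in N (None keeps the last); returns when the fingers have stopped.
- arm.hold(seconds).
- arm.solve_ik(position, orientation): joint angles nearest the present ones, or None.
- arm.observe(): the state.
- arm.capture(name): name is "side" or "top"; returns (picture, depth): 420x560x3 uint8, blue, green, red; 420x560 float32, m along the optical axis (not along the pixel's ray), 0 where there is no reading.
- arm.camera_model(name): a dict with "camera_matrix" (3x3 intrinsics, pixels), "eye" and "rotation" of the camera in the world. Camera axes: x right, y up, looking along -z (the intrinsics and any distortion apply to the point x, -y, -z); pixel columns grow to the right and rows downward; lengths in m; the calibration is good to about 2 mm. A picture is of the moment at which its call begins. camera_model takes no time and is no camera call.
A pose or a line that the arm cannot do raises arm.MotionError and nothing moves.
- arm.sign_off(): hands the job in, once; it reports no verdict.
The state is a dict: "t": time; "joints": joint angles; "dq": joint speeds; "effort": joint torques, N m; "tool_pos": TCP position; "tcp_rot": TCP orientation; "contact_force": force on the tool from outside, world axes, zero at the start; "torque": the same for the moment, N m; "grip_width": finger opening in m.
Only numpy, scipy, OpenCV 4.12 (cv2) and the standard library are available. Lean on these libraries where they do the work, as an engineer would, in place of code of your own. Each camera call takes 0.05 s, during which the arm holds its last target. There are 200 camera calls.

## Working session

There is one attempt and no reset: what is moved stays moved. The work goes in short steps, each a Python script; the robot and the scene stay as the last script left them, time stands still between calls to the robot, and variables do not carry over. Pictures are saved under pics/ and viewed, on a budget of 10 in all, crops included, one or two more only if the job needs it, and the job is handed in when it is done.

```bash
ls; mkdir -p pics; python3 - <<'E'
from station import arm
import numpy as np,cv2
for n in("top","side"):
    im,d=arm.capture(n); cv2.imwrite(f"pics/{n}0.png",im); np.savez(f"{n}0.npz",im=im,d=d)
    m=arm.camera_model(n); print(n,m)
o=arm.observe(); print(o['t'],o['tool_pos'],o['tcp_rot'],o['grip_width'])
E
```

```text
pics
top {'camera_matrix': array([[472.41479138,   0.        , 279.74115967],
       [  0.        , 472.41479138, 215.09888138],
       [  0.        ,   0.        ,   1.        ]]), 'eye': array([0.40609603, 0.01985294, 1.33254912]), 'rotation': array([ 0.06703347, -0.06956166, -1.5621626 ])}
side {'camera_matrix': array([[447.85291182,   0.        , 282.53328296],
       [  0.        , 447.85291182, 211.46590429],
       [  0.        ,   0.        ,   1.        ]]), 'eye': array([ 0.31844661, -0.67972966,  0.73829298]), 'rotation': array([ 0.81802425, -0.14146911, -0.26560025])}
0.1 [ 0.23243046 -0.63318213  0.24058914] [ 2.03029006  0.36276066 -2.03111295] 0.08703275087301302
```

View pics/top0.png

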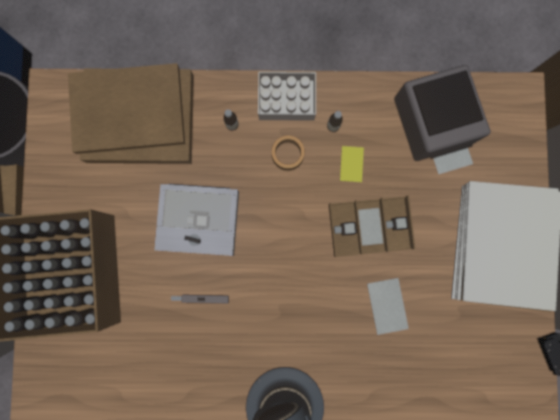

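View pics/side0.png

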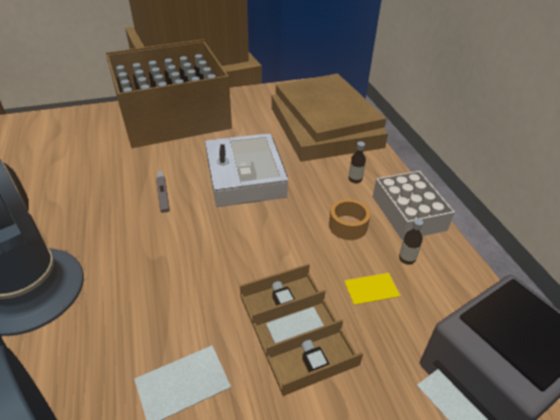

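The top view shows the case at about (198,220), wing knob (192,240), tray with its pale bay at (371,226), and neighbours at (347,229) and (399,224). Pad candidates are the yellow sheet (352,163), the pale sheets (388,305) and (452,158), and the tray padding (371,226). The yellow one is excluded. The tray padding is the smaller pale one, lies between card walls and matches 100x62 mm. I'll confirm it in a crop.

```bash
cat > h.py <<'E'
import numpy as np,cv2
from scipy.spatial.transform import Rotation as R
from station import arm
M={n:arm.camera_model(n) for n in("top","side")}
def pix2plane(n,u,v,z):
    m=M[n];K=m["camera_matrix"];r=R.from_rotvec(m["rotation"]).apply([(u-K[0,2])/K[0,0],-(v-K[1,2])/K[1,1],-1.])
    return m["eye"]+r*(z-m["eye"][2])/r[2]
def proj(n,p):
    m=M[n];K=m["camera_matrix"];c=R.from_rotvec(m["rotation"]).inv().apply(np.asarray(p)-m["eye"])
    return K[0,2]+K[0,0]*c[...,0]/-c[...,2],K[1,2]-K[1,1]*c[...,1]/-c[...,2]
def cloud(n,d):
    m=M[n];K=m["camera_matrix"];v,u=np.mgrid[:d.shape[0],:d.shape[1]]
    c=np.stack([(u-K[0,2])/K[0,0]*d,-(v-K[1,2])/K[1,1]*d,-d],-1)
    return c@R.from_rotvec(m["rotation"]).as_matrix().T+m["eye"]
def crop(im,u,v,w,h,s):
    return cv2.resize(im[v:v+h,u:u+w],None,fx=s,fy=s,interpolation=cv2.INTER_CUBIC)
def down(yaw):  # tool x down, tool y (jaw axis) horizontal at yaw
    x=np.array([0,0,-1.]);y=np.array([np.cos(yaw),np.sin(yaw),0]);return R.from_matrix(np.stack([x,y,np.cross(x,y)],1)).as_rotvec()
E
python3 - <<'E'
from h import *
f=np.load("top0.npz");im,d=f["im"],f["d"]
a=crop(im,148,178,98,84,4);b=crop(im,322,190,98,70,4)
b=cv2.copyMakeBorder(b,0,a.shape[0]-b.shape[0],0,0,cv2.BORDER_CONSTANT)
cv2.imwrite("pics/c1.png",np.hstack([a,b]))
P=cloud("top",d)
for u,v in[(300,240),(370,227),(175,190),(192,240),(288,140)]:print(u,v,P[v,u].round(4))
# lid-level points
for n,lo,hi,(u0,v0,u1,v1) in[("lid",.045,.075,(140,170,255,270)),("wall",.033,.055,(315,180,425,270))]:
    Q=P[v0:v1,u0:u1];m=(Q[...,2]>lo)&(Q[...,2]<hi)
    q=Q[m];print(n,m.sum(),np.median(q,0),cv2.minAreaRect((q[:,:2]*1000).astype(np.float32)))
E
```

```text
300 240 [ 0.4525 -0.0396 -0.0021]
370 227 [ 0.4901 -0.2357  0.0078]
175 190 [0.583  0.3025 0.0626]
192 240 [0.4469 0.2471 0.0963]
288 140 [ 0.7301 -0.0033  0.0357]
lid 5150 [0.50519771 0.24460437 0.05728767] ((505.5294189453125, 245.82986450195312), (210.98052978515625, 184.02406311035156), 86.3393783569336)
wall 416 [ 0.49056623 -0.26344818  0.03875777] ((491.7439880371094, -234.64227294921875), (149.81436157226562, 220.9747772216797), 6.182467460632324)
```

View pics/c1.png

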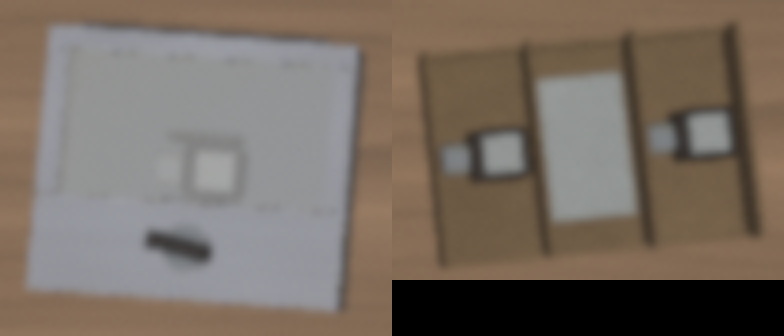

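The crop confirms the tray padding in the middle bay, with the neighbours' caps pointing left in the image (+y). The wing is already turned about 0.15 rad. Next I'll compute the poses and check IK.

```bash
python3 - <<'E'
from h import *
f=np.load("top0.npz");P=cloud("top",f["d"]);im=f["im"]
Q=P[170:270,140:255];I=im[170:270,140:255].max(2);m=(Q[...,2]>.08)&(Q[...,2]<.12)
q=Q[m];print("knob",m.sum(),q.mean(0),cv2.minAreaRect((q[:,:2]*1000).astype(np.float32)))
dk=I<90;vv,uu=np.nonzero(dk[55:85,20:80]);uu=uu+160;vv=vv+225
w=np.array([pix2plane("top",a,b,.095) for a,b in zip(uu,vv)]);print("dark",len(w),w.mean(0),cv2.minAreaRect((w[:,:2]*1000).astype(np.float32)))
for u,v,z in[(370.5,226.75,.005)]:print("pad",pix2plane("top",u,v,z))
yc=np.deg2rad(-3.66);c=np.array([.5055,.2458]);xd=np.array([np.cos(yc),np.sin(yc)]);print("hinge",c+.09*xd,"knobaxis",c-.055*xd)
r=R.from_rotvec(arm.observe()["tcp_rot"]).as_matrix();print("jaw yaw",np.arctan2(r[1,1],r[0,1]),r[:,0])
k=c-.055*xd
for y0 in(yc-.15,yc-.15+np.pi):
  for dy in(0,-.7,-1.4):
    j=arm.solve_ik([*k,.09],down(y0+dy));print(round(y0+dy,2),None if j is None else np.round(j,2))
E
```

```text
knob 74 [0.44829172 0.24804483 0.0978923 ] ((448.5046691894531, 248.8062744140625), (38.98445510864258, 11.772661209106445), 75.16963958740234)
dark 54 [0.44889794 0.24633258 0.095     ] ((449.1844787597656, 247.16741943359375), (38.900779724121094, 9.478927612304688), 76.44951629638672)
pad [ 0.49098628 -0.23765259  0.005     ]
hinge [0.59531644 0.24005479] knobaxis [0.45061218 0.24931096]
jaw yaw -1.218943308204513 [-6.93958918e-04  1.62425933e-03 -9.99998440e-01]
-0.21 [ 0.2   0.66 -1.06  2.01  0.73  0.92 -1.47]
-0.91 [-0.01  0.51 -0.73  2.02  0.48  0.79 -1.95]
-1.61 [-0.7   0.41  0.14  2.06 -0.09  0.68 -2.12]
2.93 [ 0.27  0.73 -1.18  2.01  0.83  0.99  1.59]
2.23 [ 0.16  0.62 -0.99  2.01  0.68  0.88  1.02]
1.53 [ 0.2   0.66 -1.06  2.01  0.74  0.92  0.27]
```

```bash
python3 - <<'E'
from h import *
def rep(s):
    o=arm.observe();print(s,round(o['t'],2),o['tool_pos'].round(4) if hasattr(o['tool_pos'],'round') else o['tool_pos'],np.round(o['joints'],2),np.round(o['contact_force'],1),round(o['grip_width'],4))
k=[.4495,.2488];y0=-.258+np.pi
arm.movel([.5,-.1,.28],speed=.4,rotation=down(1.9));rep("mid")
arm.movel([*k,.16],speed=.3,rotation=down(y0));rep("above")
arm.gripper_to(.04)
for dy in(-.5,-1,-1.37):
    j=arm.solve_ik([*k,.09],down(y0+dy));print(None if j is None else np.round(j,2))
arm.movel([*k,.09],speed=.12,stop_force=8);rep("down")
E
```

```text
mid 3.37 [ 0.4998 -0.1005  0.2799] [ 0.85  0.27 -0.87  1.83  0.22  1.14  1.8 ] [-0.8  0.  -0.5] 0.087
above 4.76 [0.4497 0.2479 0.1601] [ 0.22  0.51 -1.05  1.96  0.53  0.98  1.8 ] [0.1 0.5 0. ] 0.087
[ 0.06  0.55 -0.84  2.02  0.56  0.82  1.28]
[-0.02  0.51 -0.72  2.02  0.47  0.78  0.86]
[-0.09  0.48 -0.63  2.03  0.41  0.76  0.54]
down 6.52 [0.4497 0.2493 0.0904] [ 0.14  0.6  -0.95  2.01  0.65  0.86  1.7 ] [-0.5 -0.4 -0.4] 0.0399
```

```bash
cat >> h.py <<'E'
def rep(s):
    o=arm.observe();r=R.from_rotvec(o['tcp_rot']).as_matrix();print(s,round(o['t'],2),np.round(o['tool_pos'],4),"yaw",round(np.arctan2(r[1,1],r[0,1]),3),"F",np.round(o['contact_force'],1),"T",np.round(o['torque'],2),round(o['grip_width'],4))
E
python3 - <<'E'
from h import *
k=[.4495,.2488];y0=-.258+np.pi
arm.gripper_to(.0,force=20);rep("grip")
for dy in(-.35,-.7,-1.05,-1.37):
    arm.move_to([*k,.09],down(y0+dy));rep(dy)
    if np.linalg.norm(arm.observe()['contact_force'])>30:break
im,d=arm.capture("top");cv2.imwrite("pics/c2.png",crop(im,148,178,98,84,5))
E
```

```text
grip 7.12 [0.4518 0.2483 0.0904] yaw 2.882 F [ 4.9 -1.  -1.2] T [-0.08 -1.18 -0.06] 0.0122
-0.35 7.51 [0.4519 0.2482 0.0904] yaw 2.532 F [ 6.1 -1.5 -1.5] T [-0.12 -1.3  -0.04] 0.012
-0.7 7.89 [0.4521 0.248  0.0904] yaw 2.182 F [ 6.3 -0.7 -2. ] T [-0.22 -1.42 -0.04] 0.0119
-1.05 8.28 [0.4521 0.2479 0.0904] yaw 1.832 F [ 6.3 -2.5 -2.5] T [-0.33 -1.52 -0.13] 0.0116
-1.37 8.64 [0.4522 0.2477 0.0904] yaw 1.512 F [ 7.  -2.6 -2.8] T [-0.43 -1.55 -0.07] 0.0118
```

Step 1 should be met: the wing followed the jaws, with the width steady at 12 mm. Next I'll lift the lid by the knob along its arc, letting the wing pivot about the jaw axis.

```bash
cat > lift.py <<'E'
from h import *
yc=1.507-np.pi/2;xd=np.array([np.cos(yc),np.sin(yc),0]);yd=np.array([-xd[1],xd[0],0])
o=arm.observe();g=np.array(o['tool_pos']);H=g+.145*xd;H[2]=.050;b=g[2]-.050
def pose(th,tilt):
    p=H+xd*(-.145*np.cos(th)+b*np.sin(th));p[2]+=.145*np.sin(th)+b*np.cos(th)
    return p,(R.from_rotvec(yd*tilt)*R.from_rotvec(down(1.507))).as_rotvec()
# rotation +tilt about yd takes -z to -x, z to +x
print(H,[(round(t,2),[arm.solve_ik(*pose(t,k*t)) is not None for k in(0,.2,.4)]) for t in(.4,.8,1.2,1.5,1.7)])
E
cat > l1.py <<'E'
from lift import *
for th in np.arange(.1,.61,.1):
    p,r=pose(th,.25*th);arm.movel(p,speed=.08,rotation=r)
    f=arm.observe()['contact_force'];rep(round(th,2))
    if np.linalg.norm(f)>35:print("STOP");break
E
python3 l1.py; python3 - <<'E'
from h import *
im,d=arm.capture("side");cv2.imwrite("pics/s2.png",crop(im,150,60,250,190,3))
E
```

```text
[0.59689726 0.23842298 0.05      ] [(0.4, [True, True, True]), (0.8, [True, True, True]), (1.2, [True, True, True]), (1.5, [True, True, True]), (1.7, [True, True, True])]
0.1 9.05 [0.4564 0.2473 0.1044] yaw 1.507 F [-0.7  0.   0. ] T [0.08 0.06 0.03] 0.0124
0.2 9.39 [0.462  0.247  0.1181] yaw 1.508 F [-4.3  0.4  0.4] T [0.06 0.67 0.03] 0.0118
0.3 9.73 [0.4693 0.2465 0.1314] yaw 1.508 F [-5.2 -0.9  2.3] T [ 0.1   1.13 -0.03] 0.012
0.4 10.07 [0.4781 0.246  0.1439] yaw 1.508 F [-5.3 -0.8  3.6] T [-0.03  1.3   0.01] 0.0118
0.5 10.42 [0.4881 0.2454 0.1554] yaw 1.507 F [-5.6 -1.5  5.8] T [-0.09  1.28  0.04] 0.0117
0.6 10.76 [0.4993 0.2446 0.1658] yaw 1.507 F [-6.1 -1.   5.9] T [-0.13  1.28  0.12] 0.0117
```

View pics/s2.png

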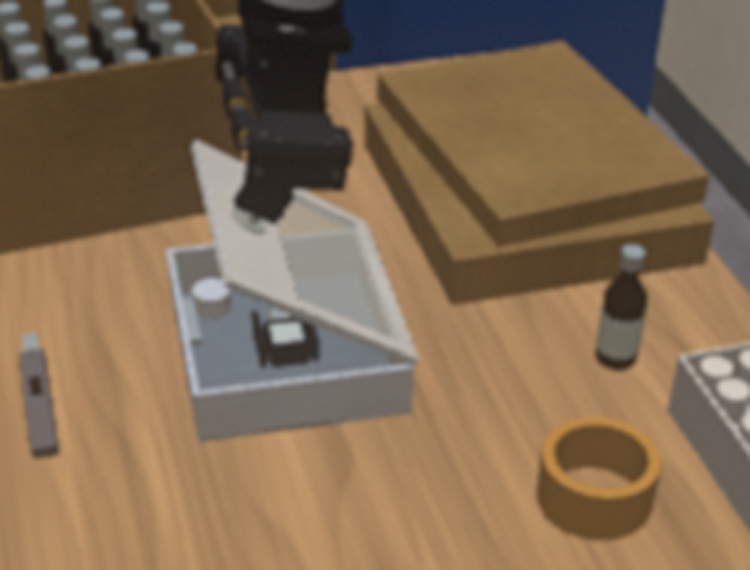

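The lid is rising with the knob at (265,215). The bottle (285,335) and the tin (210,292) are untouched. I'll continue along the arc.

```bash
sed -i "s/^o=arm.observe();g=.*;H=g/g=np.array([.4522,.2477,.0904]);H=g/; /^print/d" lift.py
cat > l2.py <<'E'
from lift import *
for th in np.arange(.7,1.66,.1):
    p,r=pose(th,.25*th);arm.movel(p,speed=.1,rotation=r)
    f=arm.observe()['contact_force'];rep(round(th,2))
    if np.linalg.norm(f)>30:print("STOP");break
E
python3 l2.py; python3 - <<'E'
from h import *
im,d=arm.capture("side");cv2.imwrite("pics/s3.png",crop(im,150,20,250,190,3))
E
```

```text
0.7 11.11 [0.5119 0.2438 0.1752] yaw 1.507 F [-5.7 -1.7  5.2] T [-0.2   1.14  0.1 ] 0.012
0.8 11.41 [0.5253 0.243  0.1832] yaw 1.507 F [-3.6 -1.7  6.8] T [-0.23  0.99  0.1 ] 0.0121
0.9 11.71 [0.5393 0.2421 0.1897] yaw 1.506 F [-3.  -2.4  5.7] T [-0.2   0.84  0.13] 0.0118
1.0 12.01 [0.5539 0.2411 0.1948] yaw 1.506 F [-2.4 -1.6  4.6] T [-0.12  0.53  0.08] 0.0122
1.1 12.31 [0.5688 0.2401 0.1983] yaw 1.506 F [-1.7 -2.4  4.9] T [-0.12  0.29  0.12] 0.0117
1.2 12.61 [0.5839 0.2392 0.2003] yaw 1.505 F [-0.2 -1.1  3.4] T [-0.05  0.01  0.07] 0.0117
1.3 12.91 [0.5987 0.2382 0.2007] yaw 1.505 F [ 0.5 -0.9  2.5] T [-0.04 -0.02  0.11] 0.0114
1.4 13.21 [0.6135 0.2372 0.1997] yaw 1.506 F [ 0.8 -0.2  2.5] T [-0.   -0.27  0.02] 0.012
1.5 13.51 [0.6281 0.2363 0.1972] yaw 1.506 F [ 0.7 -0.3  0.9] T [-0.01 -0.5   0.06] 0.0114
1.6 13.81 [0.6424 0.2354 0.1933] yaw 1.506 F [2.1 0.3 0.2] T [ 0.01 -0.64  0.08] 0.0119
```

View pics/s3.png

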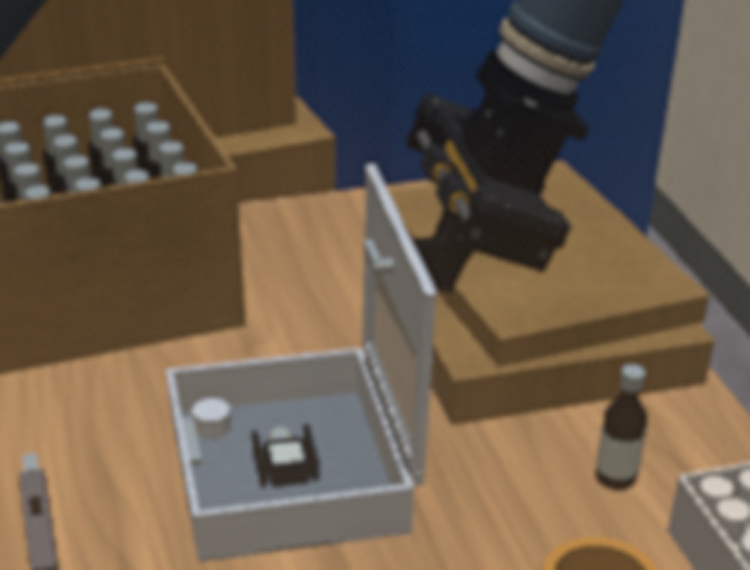

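The lid is upright. I'll take it near its stop, release, retreat clear and look at the bottle.

```bash
cat > l3.py <<'E'
from lift import *
p,r=pose(1.72,.4);arm.movel(p,speed=.08,rotation=r,stop_force=15);rep("end")
arm.gripper_to(.06)
x=R.from_rotvec(r).as_matrix()[:,0]
arm.movel(p-.10*x,speed=.15);rep("off")
q=np.array([.62,.2,.40]);arm.movel(q,speed=.3)
arm.movel([.47,-.02,.36],speed=.35,rotation=down(1.507));rep("clear")
im,d=arm.capture("top");np.savez("top3.npz",im=im,d=d);cv2.imwrite("pics/t3.png",crop(im,148,160,98,98,6))
P=cloud("top",d)[160:270,140:260]
m=(P[...,2]>.12)&(P[...,2]<.26);q=P[m];print("lid pts",m.sum(),np.polyfit((q-H)[:,2],(q-H)@xd,1) if m.sum()>5 else "")
E
python3 l3.py
```

```text
end 14.23 [0.6589 0.2344 0.1872] yaw 1.506 F [ 2.3 -0.9  0.2] T [-0.03 -0.6   0.07] 0.012
off 16.09 [0.6967 0.232  0.2786] yaw 1.507 F [-0.5  0.2 -1.4] T [ 0.07 -0.61 -0.02] 0.0599
clear 17.66 [ 0.4709 -0.0189  0.3594] yaw 1.508 F [-0.4 -0.3  0.1] T [ 0.09 -0.15  0.03] 0.06
lid pts 1362 [ 0.14620169 -0.00376363]
```

View pics/t3.png

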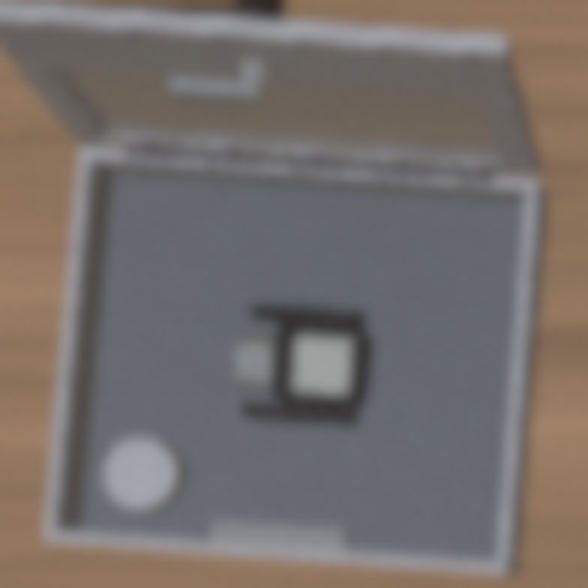

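The lid stands at about 1.72 rad. The bottle spans x=236–370 in the crop, with its middle at about (303,363) and its cap to the left (+y). Next: grasp it by the ends.

```bash
python3 - <<'E'
from h import *
U=lambda x:148+(x+.5)/6-.5
V=lambda y:160+(y+.5)/6-.5
B=pix2plane("top",U(303),V(363),.02);a=pix2plane("top",U(236),V(361),.018);b=pix2plane("top",U(370),V(365),.02)
print(B,np.linalg.norm(a-b),(B-[.5055,.2458,.02]))
arm.gripper_to(.08)
arm.movel([B[0],B[1],.16],speed=.3,rotation=down(1.507))
print(arm.solve_ik([.46,0,.03],down(1.679)),arm.solve_ik([.46,0,.03],down(.108)),arm.solve_ik([.46,0,.03],down(3.25)))
hit=arm.movel([B[0],B[1],.028],speed=.08,stop_force=8);rep(f"down {hit}")
if not hit:
    arm.gripper_to(0,force=20);rep("grip")
E
```

```text
[0.50498041 0.24550877 0.02      ] 0.06266971912090072 [-5.19586776e-04 -2.91232530e-04  1.73472348e-17]
[ 0.39044637  0.51808662 -0.59462538  2.18015853  0.52621658  0.58516759
  1.08731733] [ 0.14315807  0.46247389 -0.28641755  2.19365984  0.25823574  0.51620547
 -0.23235654] [ 0.64589853  0.64833038 -0.94257813  2.16771154  0.81574923  0.73540325
  2.39674441]
down False 21.45 [0.5053 0.2457 0.0284] yaw 1.507 F [ 0.3 -0.7  0. ] T [ 0.15 -0.21 -0.01] 0.0797
grip 21.95 [0.505  0.2455 0.0281] yaw 1.507 F [-0.4 -0.9  1.4] T [ 0.01 -0.09  0.03] 0.0599
```

```bash
python3 - <<'E'
from h import *
arm.movel([.505,.2455,.14],speed=.12);rep("lift")
arm.movel([.46,0,.12],speed=.2,rotation=down(1.679));rep("over")
arm.movel([.46,0,.04],speed=.12)
print(arm.movel([.46,0,.0232],speed=.03,stop_force=5));rep("down")
arm.gripper_to(.08);rep("open")
arm.movel([.46,0,.12],speed=.15)
arm.hold(.1)
arm.movel([.46,-.12,.25],speed=.3,rotation=down(1.0))
im,d=arm.capture("top");np.savez("top4.npz",im=im,d=d);cv2.imwrite("pics/t4.png",crop(im,250,200,80,70,8))
rep("clear")
E
```

```text
lift 23.03 [0.5045 0.2451 0.1392] yaw 1.507 F [ 0.1  0.4 -1.1] T [ 0.07 -0.06 -0.05] 0.0598
over 24.43 [0.4602 0.001  0.1201] yaw 1.68 F [ 0.8 -0.6 -0.7] T [ 0.05 -0.12 -0.03] 0.0597
True
down 25.78 [ 4.598e-01 -2.000e-04  2.390e-02] yaw 1.679 F [-0.2 -0.3  4. ] T [ 0.1  -0.12  0.03] 0.0598
open 26.47 [ 4.592e-01 -3.000e-04  2.370e-02] yaw 1.679 F [-0.8  0.2 -0.1] T [ 0.07 -0.16 -0.02] 0.0797
clear 28.23 [ 0.4591 -0.1184  0.2485] yaw 1.003 F [-0.2 -0.2  0.1] T [ 0.07 -0.21 -0.03] 0.08
```

View pics/t4.png

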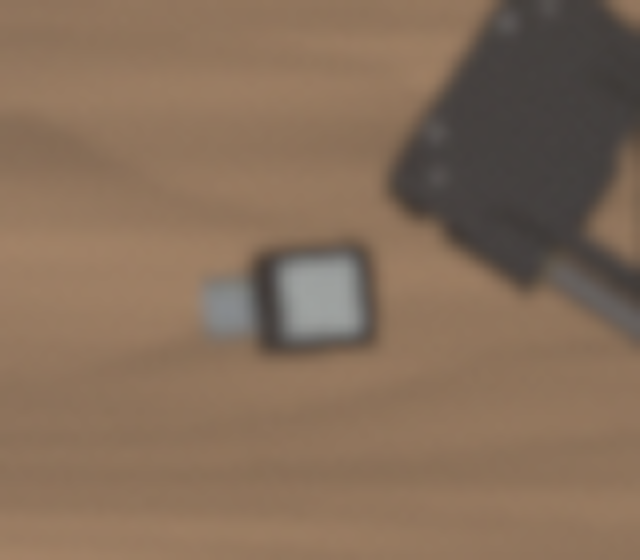

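The bottle lies flat, label up: cap end (203,308), far end (378,293), middle about (290,300). Before the fit I'll check camera against arm using the bottle, and refine the bay centre.

```bash
python3 - <<'E'
from h import *
f=np.load("top0.npz");im,d=f["im"],f["d"]
print("bottle cam",pix2plane("top",250+290.5/8-.5,200+300.5/8-.5,.015),"arm",.4592,-.0003)
hsv=cv2.cvtColor(im,cv2.COLOR_BGR2HSV)
def blob(u0,v0,u1,v1,z,thr):
    s=hsv[v0:v1,u0:u1];m=((s[...,1]<60)&(s[...,2]>thr)).astype(np.uint8)
    n,l,st,c=cv2.connectedComponentsWithStats(m);i=1+np.argmax(st[1:,4]);vv,uu=np.nonzero(l==i)
    w=np.array([pix2plane("top",a+u0,b+v0,z) for a,b in zip(uu,vv)]);return st[i],w[:,:2].mean(0),cv2.minAreaRect((w[:,:2]*1000).astype(np.float32))
print("pad",blob(350,200,392,255,.005,110))
P=cloud("top",d)[180:270,315:425];q=P[(P[...,2]>.033)&(P[...,2]<.055)]
t=1.679;yv=np.array([np.cos(t),np.sin(t)]);s=q[:,:2]@yv;c=np.array([.491,-.2365])@yv
h,e=np.histogram((s-c)*1000,bins=np.arange(-120,121,4));print([(int(a),int(b)) for a,b in zip(e,h) if b])
for k in(-108,-36,36,108):
    m=abs((s-c)*1000-k)<12;print(k,m.sum(),((s-c)[m]*1000).mean())
# side view walls
P=cloud("side",np.load("side0.npz")["d"]).reshape(-1,3);q=P[(abs(P[:,0]-.491)<.09)&(abs(P[:,1]+.2365)<.125)&(P[:,2]>.034)&(P[:,2]<.05)]
s=(q[:,:2]@yv-c)*1000
for k in(-108,-36,36,108):
    m=abs(s-k)<12;print("side",k,m.sum(),s[m].mean())
E
```

```text
bottle cam [0.45974802 0.00077136 0.015     ] arm 0.4592 -0.0003
pad (array([  8,   7,  25,  39, 817], dtype=int32), array([ 0.49213515, -0.23631256]), ((492.42431640625, -236.34283447265625), (104.8226318359375, 62.32704162597656), 6.167969226837158))
[(-112, 7), (-108, 80), (-104, 25), (-80, 1), (-76, 1), (-40, 5), (-36, 84), (-32, 19), (32, 3), (36, 81), (40, 15), (104, 5), (108, 82), (112, 8)]
-108 112 -105.33529155355222
-36 108 -33.48753420995669
36 99 38.353859556844604
108 95 110.25168237192862
side -108 303 -109.43046777015569
side -36 271 -37.48795439334317
side 36 255 34.5033613095678
side 108 221 106.35394560537041
```

```bash
cat > g.py <<'E'
from h import *
t=1.679;u=np.array([np.cos(t),np.sin(t)])
S=np.array([.4592,-.0003])-.007*u;D=np.array([.492,-.236])-.007*u;r=down(t-np.pi/2)
E
python3 - <<'E'
from g import *
arm.gripper_to(.06)
arm.movel([*S,.12],speed=.3,rotation=r)
hit=arm.movel([*S,.024],speed=.1,stop_force=6);rep(f"down {hit}")
arm.gripper_to(0,force=20);rep("grip")
if abs(arm.observe()['grip_width']-.036)<.003:
    arm.movel([*S,.12],speed=.12);arm.movel([*D,.12],speed=.2)
    rep("over")
    print(arm.movel([*D,.066],speed=.1,stop_force=5));rep("low")
    for n in("top","side"):
        im,d=arm.capture(n);cv2.imwrite(f"pics/{n}5.png",im)
    a=crop(cv2.imread("pics/side5.png"),220,240,150,150,4);cv2.imwrite("pics/s5.png",a)
E
```

```text
down False 31.16 [ 0.4604 -0.0072  0.0245] yaw 0.108 F [-0.5 -0.2  0.6] T [-0.02 -0.12 -0.01] 0.0601
grip 31.71 [ 0.4603 -0.0073  0.0242] yaw 0.108 F [0.2 0.1 3.6] T [-0.04 -0.13 -0.04] 0.0357
over 34.0 [ 0.4927 -0.2414  0.1199] yaw 0.11 F [-0.   0.2 -1.3] T [ 0.04 -0.06 -0.03] 0.0359
False
low 34.69 [ 0.4932 -0.2428  0.0662] yaw 0.109 F [-0.6  0.4 -0.2] T [-0.05 -0.16 -0.04] 0.0357
```

View pics/s5.png

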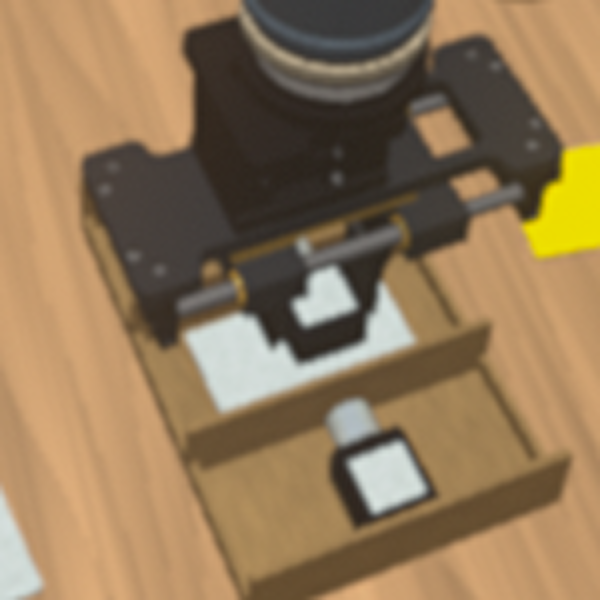

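The bottle hovers level at wall height, its near end at about (335,352) and the near wall's inner top edge running (190,432)–(488,322). I'll measure the gap (about 4 mm is ideal) in this same camera.

```bash
python3 - <<'E'
from g import *
g=lambda x,y:(pix2plane("side",220+(x+.5)/4-.5,240+(y+.5)/4-.5,.0425)[:2]-[.492,-.236])@u*1000
print("bottle end",[round(g(*p),1) for p in[(300,362),(335,352),(366,340)]],"wall",[round(g(*p),1) for p in[(190,432),(488,322)]],"ideal -30 / -34")
E
```

```text
bottle end [np.float64(-27.2), np.float64(-28.4), np.float64(-28.0)] wall [np.float64(-40.9), np.float64(-40.3)] ideal -30 / -34
```

```bash
python3 - <<'E'
from g import *
im,d=arm.capture("side");P=cloud("side",d);v=np.array([u[1],-u[0]])
s=(P[...,:2]-[.492,-.236])@u*1000;x=(P[...,:2]-[.492,-.236])@v*1000;z=P[...,2]*1000
m=(abs(x)<16)&(abs(s)<36)&(z>40)&(z<75)
for k in range(-36,32,3):
    b=m&(s>=k)&(s<k+3)
    if b.sum():print(k,b.sum(),z[b].mean().round(1),x[b].mean().round(1))
for lo in(34,38,41):
    w=(z>lo)&(z<lo+4)&(s<-30)&(s>-46)&(abs(x)<65);print("wall z",lo,w.sum(),np.percentile(s[w],[2,25,50,75,98]).round(1))
cv2.imwrite("pics/s6.png",crop(im,262,295,66,56,12))
E
```

```text
-33 61 55.4 0.4
-30 75 58.5 -1.0
-27 26 64.7 -1.5
-24 28 65.3 -1.0
-21 33 64.9 -0.1
-18 28 65.2 -2.3
-15 20 65.7 1.7
-12 16 65.4 3.3
-9 15 65.4 7.2
-6 11 65.7 6.9
-3 11 65.2 9.1
9 1 63.5 6.0
12 2 64.3 5.9
15 3 60.9 9.0
18 3 61.4 8.6
21 1 59.8 9.2
wall z 34 102 [-40.3 -39.2 -38.8 -37.3 -34.4]
wall z 38 134 [-40.1 -38.6 -37.6 -36.5 -34.9]
wall z 41 3 [-40.2 -39.9 -39.5 -39.2 -38.9]
```

View pics/s6.png

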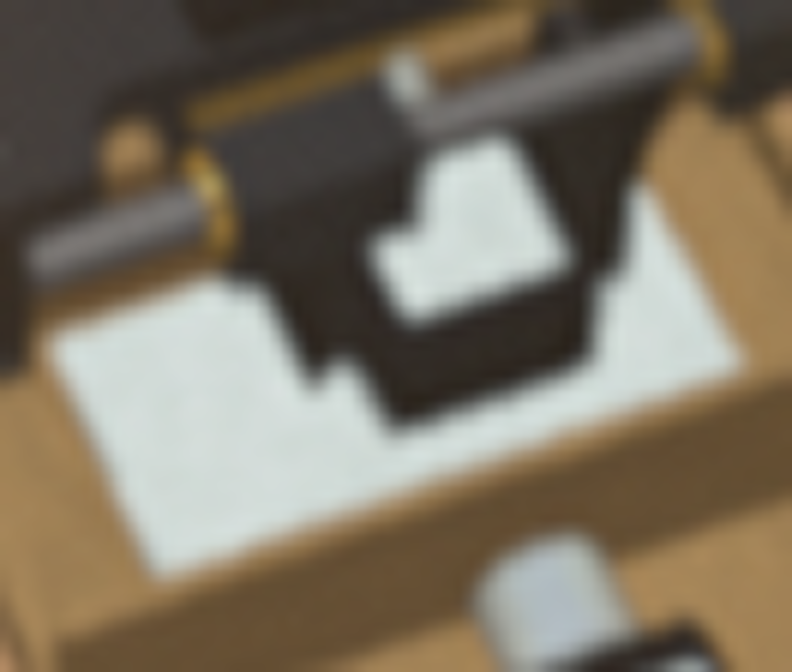

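The bottle-end and wall readings put the bay about 1–1.5 mm further toward −y than assumed. I'll shift −1.2 mm and lower gently with a force stop.

```bash
python3 - <<'E'
from g import *
D=D-.0012*u
arm.movel([*D,.066],speed=.05)
hit=arm.movel([*D,.0285],speed=.03,stop_force=5);rep(f"low {hit}")
z=arm.observe()['tool_pos'][2]
if z<.032:
    arm.gripper_to(.055);rep("open")
    arm.movel([*D,.16],speed=.12);arm.movel([.47,0,.3],speed=.3)
    im,d=arm.capture("top");cv2.imwrite("pics/t7.png",crop(im,322,185,98,78,6))
    P=cloud("top",d);v=np.array([u[1],-u[0]]);rel=P[...,:2]-[.492,-.236];s=rel@u;x=rel@v
    m=(abs(s)<.033)&(abs(x)<.06)&(P[...,2]>.02)&(P[...,2]<.05);print("bottle",m.sum(),np.median(P[m][:,2]),s[m].min(),s[m].max(),x[m].mean())
    Q=P[150:215,150:250]
    rep("clear")
E
```

```text
low True 36.24 [ 0.4927 -0.244   0.0293] yaw 0.108 F [-0.2  0.8  5.4] T [-0.01 -0.04 -0.04] 0.0357
open 36.91 [ 0.4917 -0.2437  0.0283] yaw 0.108 F [-0.7 -0.7 -0.8] T [-0.03 -0.07 -0.02] 0.0551
bottle 306 0.028347722885211923 -0.032997847183191716 0.031302021816084706 -0.002514109035013674
clear 39.3 [ 0.4695 -0.0018  0.2988] yaw 0.105 F [0.8 0.  0.1] T [ 0.01 -0.05 -0.02] 0.0547
```

View pics/t7.png

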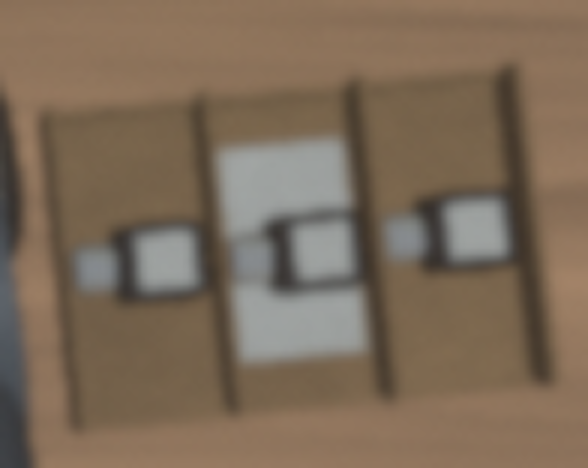

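The bottle lies flat and label up on the padding between the walls, cap end (235,262), far end (358,250). Its cap points left like its neighbours', and its top is about 28 mm high (29 expected). The arm is clear, so I'll check the lid once more and hand in.

```bash
python3 - <<'E'
from lift import *
im,d=arm.capture("top");P=cloud("top",d)[160:270,140:260];q=P[(P[...,2]>.12)&(P[...,2]<.26)]-H
print("lid angle",np.pi/2+np.arctan(np.polyfit(q[:,2],q@xd,1)[0]));rep("end")
arm.sign_off()
E
```

```text
lid angle 1.7157758461311923
end 39.35 [ 0.4696 -0.0018  0.2988] yaw 0.105 F [-0.4 -0.5 -0.1] T [-0.06 -0.13 -0.05] 0.055
the job is handed in; nothing more can be done
```

I handed the job in at 39.4 s on the robot's clock. The sign-off reports no verdict, so I don't know the official result.

- **Knob and lid:** I turned the wing knob clockwise to about 1.55 rad, estimated from the wing's starting angle plus the turn made. I then swung the lid open by the knob. My last depth check put it at 1.72 rad.
- **Bench:** I lifted the bottle by its ends (grip width 59.9 mm) and laid it flat, label up, at about (0.46, 0.00). I let go and confirmed it in a picture.
- **Bay:** I took it again by its sides (36 mm) and lowered it at about 0.03 m/s until it touched the padding. The last picture shows it flat and label up in the middle bay, with its cap pointing the same way as its neighbours' caps. Its top is at 28 mm (29 mm expected).
- **Other things:** The last picture shows both packed bottles still in their bays. The tin looked undisturbed once the lid was open. I did not check the tape, upright bottles or cutter at the end; the arm felt no unexpected contact.

**Disagreement:** the two cameras differed by about 4 mm on where the bay's centre lies across its width. I aimed between them with a 1.2 mm shift toward −y, and the bottle went in without touching a wall. It sits off-centre across the bay by 4 mm at most, because the walls leave no more room. The limit is 9 mm.

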